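# Fetch the espresso cup from behind the coffee-corner supplies

### The job

The espresso cup is hemmed in by the paper-cup stack, the tea tin and the bean jar in the wooden caddy: first stand all three upright on the steel tray at the side, then take out the espresso cup and set it gently in the middle of its saucer. Only after that put the stack, the tin and the jar back in the caddy, each upright on the very spot where it stood before; tip nothing over and leave the creamer tub, the teaspoon and the tumbler where they are.

Things in the scene. Friction and masses are not known exactly. Their poses are not given: they have to be found in the camera images.
- caddy: Pale wooden open caddy, fixed: 180 (x) x 240 (y) mm, walls 6 mm thick, 22 mm high, floor 6 mm above the table. Origin at the centre of its underside, z up. x points to its far side (turned up to 0.3 rad). At the start, in its frame: cup at (26, 0) mm; the three tall things, in any order, at (26, 68), (26, -68), (-40, 0), so left, right and in front of the cup, 5 to 9 mm from it.
- cup_stack: Short column of small paper cups nested upside down, one solid piece: teal with white rims, round, 62 mm across up to 70 mm height, then tapering to 45 mm across at its top, 114 mm high, 60 to 130 g. Origin at the centre of its underside, z up.
- tin: Square metal tea tin, 58 x 58 mm and 100 mm high with its flush dark lid, 150 to 310 g. Origin at the centre of its underside, z up. Its sides lie along its x and y; at the start they are parallel to the caddy's.
- jar: Round glass jar of coffee beans, 60 mm across and 98 mm high with its flush wooden lid, 210 to 420 g. Origin at the centre of its underside, z up.
- cup: Small white espresso cup without a handle, open at the top, 58 mm across at the rim, narrowing towards its foot, wall 3.5 mm, 56 mm high, 80 to 170 g. Origin at the centre of its underside, z up.
- tray: Steel serving tray fixed to the table beside the caddy, left or right, empty at the start: 300 (x, away from the robot) x 115 (y) mm outside, walls 4 mm thick and 14 mm high, floor 4 mm above the table. Origin at the centre of its underside, z up. The three tall things fit on it in a row along its x, 90 mm apart.
- saucer: White saucer fixed to the table on the other side of the caddy from the tray: 124 mm across, 13 mm high at the rim, flat middle 72 mm across, 6 mm above the table. Origin at the centre of its underside, z up.
- creamer: Small white creamer tub, 38 mm across, 20 mm high, standing in the caddy's front left corner. A bystander. Origin at the centre of its underside, z up.
- spoon: Steel teaspoon, 120 mm long, lying on the table on the robot's side of the saucer. A bystander. Origin under its middle.
- tumbler: Clear glass tumbler, 62 mm across, 85 mm high, standing beyond the caddy. A bystander. Origin at the centre of its underside, z up.
Not all that is in view belongs to the job. Leave any blue or pink look-alike of the cup alone.

How it is judged:
By the outcome, as a careful person would: the job done as asked, in the order asked, and still so for the second after the job is handed in, with the robot touching nothing.
It also fails if it takes over 134 s, if anything falls off the work surface, if the arm or the gripper's body presses on something with over 40 N, if the wrist force passes 120 N, or if a joint passes its speed limit or range.

### The arm

A 6-joint arm with a two-finger parallel gripper is mounted at the origin on the work surface. World frame = base frame: x ahead of the robot, y to its left, z up, the work surface at z = 0. Lengths are in m, angles in rad, forces in N, time in s.
With the tool pointing down it reaches from about 0.35 to 0.85 m from the base axis. Payload 8.1 kg.
Tool frame: the origin (TCP) lies midway between the tips of the shut fingers; the grasp point (between the pads) lies 19 mm behind it (arm.tcp_to_grasp is the distance from the TCP to the grasp point, in m); z points along the fingers, y is the line along which they close (so a half turn about z gives the same grasp; the last joint's range is limited). The gripper opens to 85 mm and grips with 20 to 120 N. Pads are 22 mm wide; open, the fingers measure 114 mm over their backs; the gripper's body (76 mm by 85 mm) begins 54 mm behind the grasp point. The pads swing forward as they close: fully open they stand 13 mm farther back than shut.
Start: joints at [-1.23, 0.13, 1.488, -0, 1.523, -0.085], TCP at [0.248, -0.546, 0.231] pointing down, gripper open.
Joint ranges: [-2.96, 2.96], [-0.89, 2.26], [0.02, 2.5], [-1.34, 4.48], [0, 2.73], [-2.66, 2.66]. Speed limits (rad/s): [2.39, 2.39, 2.79, 3.14, 3.14, 3.14].

### API

Orientations are given as a unit quaternion [w, x, y, z].
In Python, from station import arm, imaging gives the robot as it stands.
- The arm moves only by the tool servo_tool, never from a script. Its argument "commands" is a list of rows, each a list of 7 numbers: the shift along the tool's x, y, z in m, then the turn, a rotation vector about the tool's x, y, z in rad, then the closure, from 0 (fully open) to 1 (shut). In form: [[dx, dy, dz, wx, wy, wz, gripper], ...]. A call has 1 to 20 rows; each row is the pose to reach, as a shift and turn from the pose commanded when the call began, along the tool's axes at that moment; what a row does not reach only later rows make up. A row lasts 1/8 s, in which the tool goes at most 62.5 mm and 10.7 degrees, less where a joint would pass 70% of its speed; a pose out of reach is approached as far as the arm can. A call with a gripper value outside its range is refused whole. The fingers move at their own pace and stop on an object; "force" is the grip in N (left out, the last holds). Time passes only in rows, so rows that repeat a pose let the fingers close. It gives the time, the measured TCP pose, the force, the opening and the grip force at its end, in the units of the state.
- arm.observe(): the state, without advancing time (a new reading comes with each control period).
- imaging.camera(name): name is "scene" or "top" or "wrist"; returns a dict with "pixels" (420x560x3 uint8, blue, green, red), "range_z" (420x560 float32, m along the optical axis (not along the pixel's ray), 0 where there is no reading), "K" (3x3 intrinsics, pixels), "view" (4x4, takes a point from world to camera coordinates). Camera axes: x right, y down, z forward; pixel columns grow to the right and rows downward; lengths in m; the calibration is good to about 2 mm. A picture is of the moment at which its call begins.
- arm.hand_in(): hands the job in; it is judged then, once.
The state is a dict: "t": time; "joint_positions": joint angles; "qvel": joint speeds; "joint_efforts": joint torques, N m; "tool_pos": TCP position; "tcp_rot": TCP orientation; "ft_force": force on the tool from outside, world axes, zero at the start; "torque": the same for the moment, N m; "width": opening from 0.0 (shut) to 1.0 (fully open); "grip_force": force on a finger pad.
Only numpy, scipy, OpenCV 4.12 (cv2) and the standard library are available. Lean on these libraries where they do the work, as an engineer would, in place of code of your own. Each camera call takes 0.05 s, during which the arm holds its last target. There are 200 camera calls.

## Working session

There is one attempt and no reset: what is moved stays moved. The work goes in short steps, Python scripts to look and compute and a tool call to move; the robot and the scene stay as the last step left them, time stands still between calls to the robot, and variables do not carry over. Pictures are saved under pics/ and viewed, at most 14 in all, crops included, and the job is handed in when it is done.

Besides the shell and the picture viewer there is one more tool, called after "Emit:" as name([rows], argument=value, ...), one row to a line, values as JSON. servo_tool: Moves the arm, as the interface text tells. Its arguments: {"type":"object","properties":{"commands":{"type":"array","items":{"type":"array","items":{"type":"number"}}},"force":{"type":"number"}},"required":["commands"]}

```bash
ls; mkdir -p pics
python3 - <<'E'
from station import arm, imaging
import cv2,numpy as np
print(arm.observe(), arm.tcp_to_grasp)
for n in("top","scene"):
    c=imaging.camera(n); cv2.imwrite(f"pics/{n}0.png",c["pixels"]); np.savez(f"{n}0.npz",**c); print(n,c["K"].round(1).tolist(),c["view"].round(3).tolist())
E
```

```text
pics
{'t': 0.0, 'joint_positions': array([-1.23038391e+00,  1.31185433e-01,  1.48927889e+00,  1.44296977e-05,
        1.52300901e+00, -8.54063080e-02]), 'qvel': array([-0.00113791, -0.00257906,  0.00028144,  0.00127857, -0.00014212,
        0.00090817]), 'joint_efforts': array([-1.12927777e-03, -5.69405115e+01, -5.00552130e+01, -2.99183712e-04,
        1.50368165e-02,  1.18925661e-05]), 'tool_pos': array([ 0.24767597, -0.54588651,  0.23023016]), 'tcp_rot': array([-9.33625031e-04,  9.77419933e-01,  2.11304024e-01, -1.12424084e-04]), 'ft_force': array([-0.89054096, -0.87111198,  0.02467765]), 'torque': array([-0.03461223, -0.02200029, -0.02904109]), 'grip_force': 0.0, 'width': 0.9984933905343175} 0.0187
top [[476.5, 0.0, 277.6], [0.0, 476.5, 215.4], [0.0, 0.0, 1.0]] [[-0.029, -0.999, 0.017, -0.011], [-0.982, 0.026, -0.189, 0.543], [0.188, -0.022, -0.982, 1.001], [0.0, 0.0, 0.0, 1.0]]
scene [[481.3, 0.0, 279.3], [0.0, 481.3, 220.8], [0.0, 0.0, 1.0]] [[-0.06, 0.998, 0.005, 0.052], [0.682, 0.044, -0.73, -0.347], [-0.729, -0.04, -0.683, 1.641], [0.0, 0.0, 0.0, 1.0]]
```

View pics/top0.png

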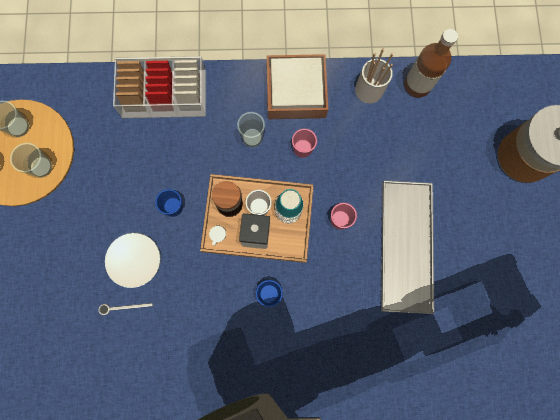

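View pics/scene0.png

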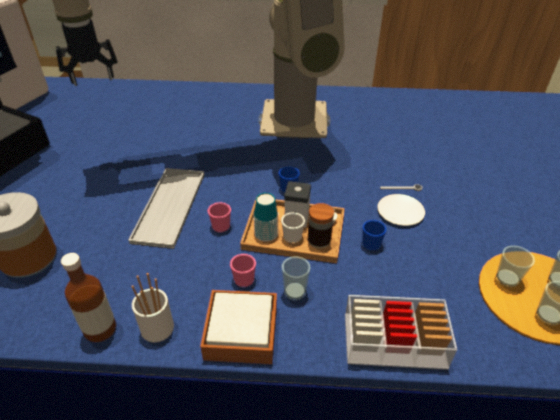

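Seen in the top picture: jar (227,197), cup (258,202), stack (289,203), tin (255,229), creamer (217,234), tray (407,247) and saucer (132,260). Cup candidates are the white one at (258,202) in the caddy, blue ones at (170,203) and (268,292), and pink ones at (304,142) and (343,215). Only the white one, which sits between the three tall things, fits the description.

```bash
cat > h.py <<'E'
import numpy as np, cv2
from scipy.spatial.transform import Rotation as R
def cloud(c):
    K=c["K"];d=c["range_z"];v,u=np.indices(d.shape)
    p=np.stack([(u-K[0,2])/K[0,0]*d,(v-K[1,2])/K[1,1]*d,d,np.ones_like(d)],-1)@np.linalg.inv(c["view"]).T
    p[d==0]=np.nan
    return p[...,:3]
def rect(P,m):
    q=P[m][:,:2].astype(np.float32)*1000
    return cv2.minAreaRect(q), cv2.minEnclosingCircle(q), len(q), np.median(P[m][:,2])*1000
def goto(x,y,z,yaw):
    """shift & turn in tool axes; yaw = direction of tool x axis (tool down)"""
    from station import arm
    s=arm.observe();q=s["tcp_rot"];r=R.from_quat(np.r_[q[1:],q[0]])
    t=R.from_euler('z',yaw)*R.from_euler('x',np.pi)
    print("t",round(s["t"],2),"shift",r.inv().apply(np.array([x,y,z])-s["tool_pos"]).round(4),"turn",(r.inv()*t).as_rotvec().round(4))
E
python3 - <<'E'
from h import *
c=dict(np.load("top0.npz"));P=cloud(c)
def box(u0,v0,u1,v1,z0,z1):
    m=np.zeros(P.shape[:2],bool);m[v0:v1,u0:u1]=1
    return m&(P[...,2]>z0)&(P[...,2]<z1)
for n,a in dict(table=(300,310,360,340,-.02,.02),caddy=(195,165,320,270,.015,.026),jar=(205,175,246,222,.095,.115),cup=(244,185,273,216,.05,.07),
  stack=(270,180,308,225,.112,.13),stackall=(270,180,308,225,.07,.13),tin=(235,205,280,250,.098,.115),tray=(375,170,440,320,.009,.02),saucer=(95,225,170,295,.004,.02),creamer=(205,222,230,246,.02,.035),tumbler=(235,105,268,150,.05,.1)).items():
    m=box(*a)
    r=rect(P,m); print(n,[np.round(x,1) for x in r[0]],"circ",np.round(r[1][0],1),round(r[1][1],1),r[2],r[3].round(1))
cr=cv2.resize(c["pixels"][165:270,190:325],None,fx=5,fy=5,interpolation=cv2.INTER_CUBIC);cv2.imwrite("pics/crop1.png",cr)
E
```

```text
table [array([ 301.9, -136.1]), array([133.2,  63.2]), np.float64(88.3)] circ [ 302.  -136.2] 73.6 1791 -0.0
caddy [array([546.3,  19.6]), array([240.1, 181.3]), np.float64(82.5)] circ [545.9  19.2] 148.5 1256 21.2
jar [array([562.7,  79.4]), array([95.8, 59.3]), np.float64(12.8)] circ [563.8  71.4] 50.5 663 103.7
cup [array([571.8,  17.2]), array([55. , 55.7]), np.float64(88.7)] circ [571.8  16.1] 28.8 168 60.6
stack [array([561.9, -50.5]), array([43.8, 46.2]), np.float64(89.3)] circ [561.9 -51. ] 23.4 389 117.4
stackall [array([559.3, -51.2]), array([60.9, 51.5]), np.float64(88.3)] circ [562.4 -51.2] 30.7 632 115.5
tin [array([515.4,  19.3]), array([93., 81.]), np.float64(87.7)] circ [524.  19.] 56.3 805 106.1
tray [array([ 473. , -320.8]), array([116.5, 300.3]), np.float64(85.4)] circ [ 473.  -321.6] 159.9 774 13.2
saucer [array([459.5, 304.8]), array([172.5, 155.8]), np.float64(88.3)] circ [459.5 299.8] 106.9 2212 8.4
creamer [array([516.9, 114.7]), array([56.3, 38.5]), np.float64(24.7)] circ [514.7 119.3] 29.2 238 25.9
tumbler [array([742.5,  28.6]), array([61.3, 59.8]), np.float64(42.6)] circ [743.   29.4] 31.6 405 74.9
```

View pics/crop1.png

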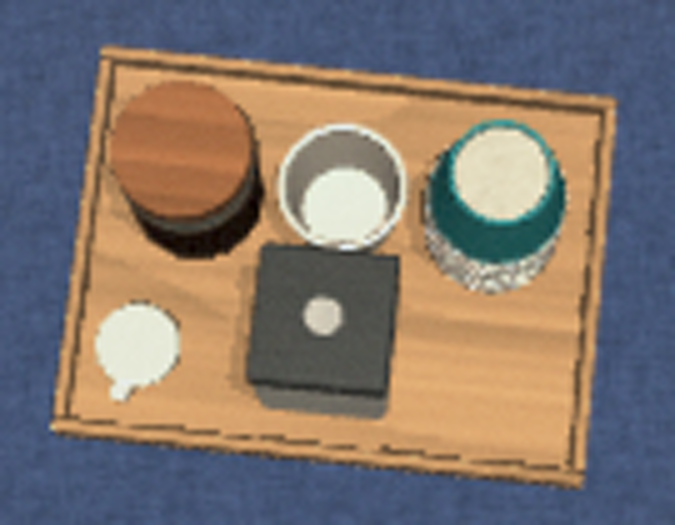

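The crop shows the white espresso cup at (343,187), with the jar at (183,150) to its left, the stack at (500,175) to its right and the tin at (323,315) in front. It is the right cup. The measured caddy (546, 19.5 mm, yaw −7.5°) puts the cup and stack exactly where they were measured, so I trust it for the jar and tin as well.

Run:
```python
from h import *
c=dict(np.load("top0.npz"));P=cloud(c)
b=c["pixels"].astype(int)
m=np.zeros(P.shape[:2],bool);m[225:295,95:170]=1
m&=(b.min(-1)>120)
print("saucer",rect(P,m))
goto(.506,.025,.25,-.131)
```

```text
saucer (((nan, nan), (0.0, 0.0), 0.0), ((459.02777099609375, 303.6990051269531), 64.5318832397461), 2402, np.float64(nan))
t 0.1 shift [ 0.4711 -0.4133 -0.0189] turn [-1.700e-03  3.000e-04  5.568e-01]
```

Emit:
servo_tool([
  [0.015,-0.013,-0.001,0,0,0.02,0],
  [0.06,-0.05,-0.003,0,0,0.08,0],
  [0.105,-0.09,-0.005,0,0,0.14,0],
  [0.15,-0.13,-0.007,0,0,0.2,0],
  [0.195,-0.17,-0.009,0,0,0.26,0],
  [0.24,-0.21,-0.011,0,0,0.32,0],
  [0.285,-0.25,-0.013,0,0,0.38,0],
  [0.33,-0.29,-0.015,0,0,0.44,0],
  [0.375,-0.33,-0.017,0,0,0.5,0],
  [0.42,-0.37,-0.018,0,0,0.54,0],
  [0.455,-0.4,-0.019,0,0,0.557,0],
  [0.471,-0.413,-0.019,0,0,0.557,0],
  [0.471,-0.413,-0.019,0,0,0.557,0],
  [0.471,-0.413,-0.019,0,0,0.557,0],
], force=40)

```text
t: 1.85
tool_pos: [0.5058, 0.0237, 0.2499]
tcp_rot: [0.0, 0.998, -0.066, -0.0]
ft_force: [-0.6, -0.2, 0.1]
width: 1.002
grip_force: 0.0
```

Run:
```python
from h import *
from station import imaging
c=imaging.camera("wrist");np.savez("w1.npz",**c);P=cloud(c)
print(arm.observe()["tool_pos"]) if 0 else None
for n,(x,y,z0,z1,r) in dict(tin=(.506,.025,.1,.112,.045),jar=(.581,.0835,.098,.11,.04),stack=(.563,-.051,.114,.126,.035),cup=(.572,.016,.055,.066,.035)).items():
    m=(np.hypot(P[...,0]-x,P[...,1]-y)<r)&(P[...,2]>z0)&(P[...,2]<z1)
    if m.sum()>20:
        r=rect(P,m);print(n,[np.round(a,1) for a in r[0]],np.round(r[1][0],1),round(r[1][1],1),r[2],r[3].round(1))
cv2.imwrite("pics/w1.png",c["pixels"])
goto(.5063,.0247,.12,-.131)
```

```text
tin [array([507.6,  24. ]), array([59.2, 58.5]), np.float64(82.5)] [507.4  23.8] 40.1 4453 106.1
jar [array([581.1,  82.7]), array([59.2, 59.4]), np.float64(73.7)] [581.2  82.9] 30.1 4391 103.6
stack [array([564.2, -51.2]), array([45.4, 45.1]), np.float64(86.3)] [563.7 -51.4] 23.2 2909 116.9
cup [array([572.5,  15.5]), array([56.7, 56.7]), np.float64(35.4)] [572.7  15.5] 28.8 874 61.2
t 1.9 shift [ 0.0004 -0.0013  0.1301] turn [ 0.0004  0.0005 -0.0009]
```

View pics/w1.png

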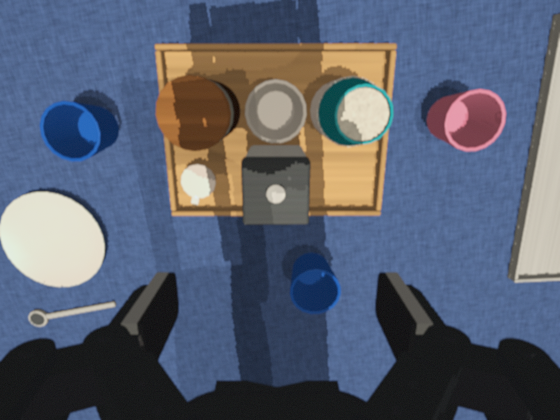

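The wrist view shows the whole group: tin lid (276,190), jar (195,112), cup (275,110), stack (357,110) and creamer (197,182). Sizes and heights all match the list, and the positions agree with the top view within 1.5 mm. Next I take the tin.

Emit:
servo_tool([
  [0.001,-0.001,0.02,0,0,0,0],
  [0.001,-0.001,0.06,0,0,0,0],
  [0.001,-0.001,0.1,0,0,0,0],
  [0.001,-0.001,0.13,0,0,0,0],
  [0.001,-0.001,0.16,0,0,0,0],
  [0.001,-0.001,0.18,0,0,0,0],
  [0.001,-0.001,0.193,0,0,0,0],
  [0.001,-0.001,0.198,0,0,0,0],
  [0.001,-0.001,0.198,0,0,0,0],
  [0.001,-0.001,0.198,0,0,0,0.6],
  [0.001,-0.001,0.198,0,0,0,0.8],
  [0.001,-0.001,0.198,0,0,0,1],
  [0.001,-0.001,0.198,0,0,0,1],
  [0.001,-0.001,0.198,0,0,0,1],
  [0.001,-0.001,0.198,0,0,0,1],
], force=40)

```text
t: 3.78
tool_pos: [0.5081, 0.025, 0.0534]
tcp_rot: [0.0, 0.998, -0.066, 0.001]
ft_force: [-1.4, -0.9, 6.2]
width: 0.677
grip_force: 36.2
```

Emit:
servo_tool([
  [0,0,-0.008,0,0,0,1],
  [0,0,-0.03,0,0,0,1],
  [0,0,-0.06,0,0,0,1],
  [0,0,-0.09,0,0,0,1],
  [0,0,-0.12,0,0,0,1],
  [0,0,-0.14,0,0,0,1],
  [0,0,-0.147,0,0,0,1],
  [0,0,-0.147,0,0,0,1],
])

```text
t: 4.78
tool_pos: [0.5073, 0.0252, 0.1992]
tcp_rot: [-0.0, 0.998, -0.066, 0.0]
ft_force: [0.1, -0.1, -3.0]
width: 0.677
grip_force: 36.5
```

Run:
```python
from h import *
goto(.5627,-.3282,.19,-.08)
```

```text
t 4.78 shift [0.1011 0.3431 0.0092] turn [-0.0001 -0.0001 -0.0511]
```

Emit:
servo_tool([
  [0.005,0.015,0,0,0,-0.01,1],
  [0.016,0.055,0,0,0,-0.02,1],
  [0.03,0.1,0,0,0,-0.03,1],
  [0.044,0.148,0,0,0,-0.04,1],
  [0.058,0.196,0,0,0,-0.051,1],
  [0.072,0.244,0,0,0,-0.051,1],
  [0.086,0.29,0,0,0,-0.051,1],
  [0.097,0.325,0,0,0,-0.051,1],
  [0.101,0.34,0,0,0,-0.051,1],
  [0.101,0.343,0.01,0,0,-0.051,1],
  [0.101,0.343,0.04,0,0,-0.051,1],
  [0.101,0.343,0.075,0,0,-0.051,1],
  [0.101,0.343,0.11,0,0,-0.051,1],
  [0.101,0.343,0.13,0,0,-0.051,1],
  [0.101,0.343,0.138,0,0,-0.051,1],
  [0.101,0.343,0.143,0,0,-0.051,1],
  [0.101,0.343,0.146,0,0,-0.051,1],
  [0.101,0.343,0.146,0,0,-0.051,1],
])

```text
t: 7.02
tool_pos: [0.563, -0.3285, 0.0541]
tcp_rot: [0.0, 0.999, -0.04, 0.001]
ft_force: [0.7, 0.3, -1.8]
width: 0.675
grip_force: 36.9
```

Emit:
servo_tool([
  [0,0,0.001,0,0,0,1],
  [0,0,0.002,0,0,0,1],
  [0,0,0.002,0,0,0,1],
])

```text
t: 7.4
tool_pos: [0.5627, -0.3283, 0.0515]
tcp_rot: [0.0, 0.999, -0.04, 0.0]
ft_force: [1.4, -0.9, -2.1]
width: 0.674
grip_force: 36.9
```

Emit:
servo_tool([
  [0,0,0.001,0,0,0,1],
  [0,0,0.0015,0,0,0,1],
  [0,0,0.0015,0,0,0,1],
])

```text
t: 7.78
tool_pos: [0.5628, -0.3284, 0.0514]
tcp_rot: [0.0, 0.999, -0.04, 0.0]
ft_force: [-4.2, 2.5, 8.7]
width: 0.676
grip_force: 37.9
```

Contact made. I release and go up.

Emit:
servo_tool([
  [0,0,0,0,0,0,0.35],
  [0,0,0,0,0,0,0.2],
  [0,0,0,0,0,0,0],
  [0,0,0,0,0,0,0],
  [0,0,-0.01,0,0,0,0],
  [0,0,-0.04,0,0,0,0],
  [0,0,-0.08,0,0,0,0],
  [0,0,-0.12,0,0,0,0],
  [0,0,-0.145,0,0,0,0],
  [0,0,-0.155,0,0,0,0],
  [0,0,-0.155,0,0,0,0],
])

```text
t: 9.15
tool_pos: [0.5628, -0.3283, 0.2053]
tcp_rot: [0.0, 0.999, -0.04, 0.001]
ft_force: [0.4, -0.5, -0.1]
width: 1.002
grip_force: 0.0
```

Run:
```python
from h import *
goto(.581,.083,.206,1.44)
goto(.5635,-.0513,.206,1.44)
```

```text
t 9.15 shift [-0.0148 -0.4115 -0.0009] turn [ 1.2000e-03 -4.0000e-04 -1.5202e+00]
t 9.15 shift [-0.0215 -0.2762 -0.0008] turn [ 1.2000e-03 -4.0000e-04 -1.5202e+00]
```

Emit:
servo_tool([
  [-0.001,-0.015,0,0,0,-0.1,0],
  [-0.004,-0.045,0,0,0,-0.26,0],
  [-0.007,-0.08,0,0,0,-0.42,0],
  [-0.01,-0.115,0,0,0,-0.58,0],
  [-0.012,-0.15,0,0,0,-0.74,0],
  [-0.015,-0.185,0,0,0,-0.9,0],
  [-0.018,-0.22,0,0,0,-1.06,0],
  [-0.02,-0.25,0,0,0,-1.22,0],
  [-0.0215,-0.27,0,0,0,-1.38,0],
  [-0.0215,-0.276,0,0,0,-1.5,0],
  [-0.0215,-0.276,0,0,0,-1.52,0],
  [-0.0215,-0.276,0.005,0,0,-1.52,0],
  [-0.0215,-0.276,0.03,0,0,-1.52,0],
  [-0.0215,-0.276,0.065,0,0,-1.52,0],
  [-0.0215,-0.276,0.1,0,0,-1.52,0],
  [-0.0215,-0.276,0.13,0,0,-1.52,0],
  [-0.0215,-0.276,0.148,0,0,-1.52,0],
  [-0.0215,-0.276,0.154,0,0,-1.52,0],
  [-0.0215,-0.276,0.154,0,0,-1.52,0],
], force=30)

```text
t: 11.52
tool_pos: [0.5636, -0.0515, 0.0511]
tcp_rot: [0.0, 0.752, 0.659, 0.0]
ft_force: [-0.4, 0.2, 0.5]
width: 1.004
grip_force: 0.0
```

Emit:
servo_tool([
  [0,0,0,0,0,0,0.6],
  [0,0,0,0,0,0,0.8],
  [0,0,0,0,0,0,1],
  [0,0,0,0,0,0,1],
  [0,0,0,0,0,0,1],
  [0,0,-0.008,0,0,0,1],
  [0,0,-0.03,0,0,0,1],
  [0,0,-0.06,0,0,0,1],
  [0,0,-0.09,0,0,0,1],
  [0,0,-0.12,0,0,0,1],
  [0,0,-0.137,0,0,0,1],
  [0,0,-0.14,0,0,0,1],
  [0,0,-0.14,0,0,0,1],
])

```text
t: 13.15
tool_pos: [0.5628, -0.0512, 0.1898]
tcp_rot: [-0.001, 0.752, 0.659, -0.0]
ft_force: [0.1, 0.2, -1.4]
width: 0.713
grip_force: 33.0
```

Run:
```python
from h import *
from station import imaging
goto(.3833,-.3138,.19,-.08)
c=imaging.camera("scene");cv2.imwrite("pics/s2.png",cv2.resize(c["pixels"][60:320,80:440],None,fx=2,fy=2))
```

```text
t 13.15 shift [-0.2838 -0.1437 -0.    ] turn [-1.1000e-03  9.0000e-04  1.5198e+00]
```

View pics/s2.png

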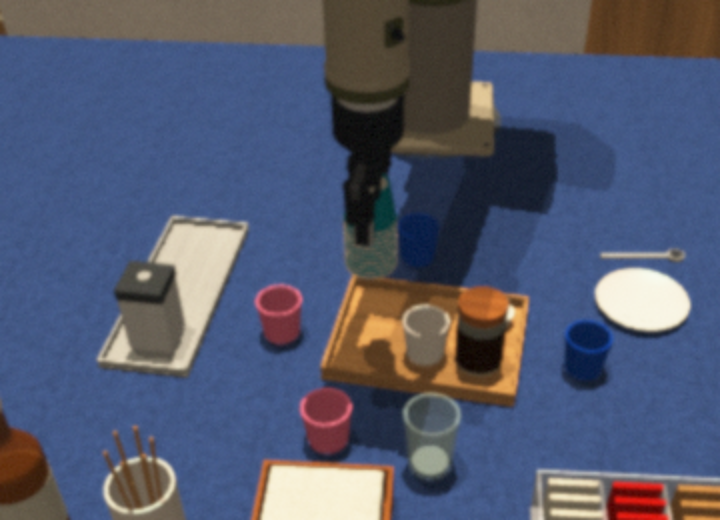

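The tin stands upright on the tray at (150,310), and the stack hangs upright in the gripper at (372,230). Stack goes to the near slot.

Emit:
servo_tool([
  [-0.01,-0.005,0,0,0,0.08,1],
  [-0.035,-0.018,0,0,0,0.24,1],
  [-0.07,-0.035,0,0,0,0.4,1],
  [-0.105,-0.053,0,0,0,0.56,1],
  [-0.14,-0.071,0,0,0,0.72,1],
  [-0.175,-0.089,0,0,0,0.88,1],
  [-0.21,-0.106,0,0,0,1.04,1],
  [-0.245,-0.124,0,0,0,1.2,1],
  [-0.27,-0.137,0,0,0,1.36,1],
  [-0.282,-0.143,0,0,0,1.48,1],
  [-0.284,-0.144,0,0,0,1.52,1],
  [-0.284,-0.144,0.01,0,0,1.52,1],
  [-0.284,-0.144,0.04,0,0,1.52,1],
  [-0.284,-0.144,0.075,0,0,1.52,1],
  [-0.284,-0.144,0.105,0,0,1.52,1],
  [-0.284,-0.144,0.125,0,0,1.52,1],
  [-0.284,-0.144,0.133,0,0,1.52,1],
  [-0.284,-0.144,0.138,0,0,1.52,1],
  [-0.284,-0.144,0.138,0,0,1.52,1],
])

```text
t: 15.58
tool_pos: [0.3837, -0.3141, 0.0531]
tcp_rot: [0.0, 0.999, -0.04, 0.0]
ft_force: [-0.5, -0.2, -0.8]
width: 0.715
grip_force: 33.0
```

Emit:
servo_tool([
  [0,0,0.001,0,0,0,1],
  [0,0,0.002,0,0,0,1],
  [0,0,0.002,0,0,0,1],
])

```text
t: 15.95
tool_pos: [0.3835, -0.3142, 0.051]
tcp_rot: [0.0, 0.999, -0.04, 0.0]
ft_force: [0.2, 0.2, -1.3]
width: 0.714
grip_force: 33.0
```

Emit:
servo_tool([
  [0,0,0.001,0,0,0,1],
  [0,0,0.002,0,0,0,1],
  [0,0,0.002,0,0,0,1],
])

```text
t: 16.32
tool_pos: [0.3837, -0.3143, 0.0504]
tcp_rot: [0.0, 0.999, -0.04, 0.0]
ft_force: [-4.9, 5.4, 15.1]
width: 0.713
grip_force: 34.5
```

Emit:
servo_tool([
  [0,0,-0.001,0,0,0,0.35],
  [0,0,-0.001,0,0,0,0.2],
  [0,0,-0.001,0,0,0,0],
  [0,0,-0.001,0,0,0,0],
  [0,0,-0.01,0,0,0,0],
  [0,0,-0.04,0,0,0,0],
  [0,0,-0.08,0,0,0,0],
  [0,0,-0.12,0,0,0,0],
  [0,0,-0.145,0,0,0,0],
  [0,0,-0.155,0,0,0,0],
  [0,0,-0.155,0,0,0,0],
])

```text
t: 17.7
tool_pos: [0.3836, -0.3143, 0.2042]
tcp_rot: [0.0, 0.999, -0.04, 0.0]
ft_force: [-0.0, -0.0, -0.7]
width: 0.997
grip_force: 0.0
```

Run:
```python
from h import *
goto(.581,.083,.205,1.44)
```

```text
t 17.7 shift [ 0.1649 -0.4118 -0.001 ] turn [ 1.1000e-03 -1.0000e-04 -1.5202e+00]
```

Emit:
servo_tool([
  [0.006,-0.015,0,0,0,-0.1,0],
  [0.022,-0.055,0,0,0,-0.26,0],
  [0.04,-0.1,0,0,0,-0.42,0],
  [0.06,-0.15,0,0,0,-0.58,0],
  [0.08,-0.2,0,0,0,-0.74,0],
  [0.1,-0.25,0,0,0,-0.9,0],
  [0.12,-0.3,0,0,0,-1.06,0],
  [0.14,-0.35,0,0,0,-1.22,0],
  [0.156,-0.39,0,0,0,-1.38,0],
  [0.164,-0.41,0,0,0,-1.5,0],
  [0.165,-0.412,0,0,0,-1.52,0],
  [0.165,-0.412,0.005,0,0,-1.52,0],
  [0.165,-0.412,0.03,0,0,-1.52,0],
  [0.165,-0.412,0.065,0,0,-1.52,0],
  [0.165,-0.412,0.1,0,0,-1.52,0],
  [0.165,-0.412,0.13,0,0,-1.52,0],
  [0.165,-0.412,0.146,0,0,-1.52,0],
  [0.165,-0.412,0.152,0,0,-1.52,0],
  [0.165,-0.412,0.152,0,0,-1.52,0],
], force=50)

```text
t: 20.08
tool_pos: [0.5812, 0.0831, 0.0523]
tcp_rot: [0.0, 0.752, 0.659, 0.0]
ft_force: [-1.0, -0.0, 0.5]
width: 0.998
grip_force: 0.0
```

Emit:
servo_tool([
  [0,0,0,0,0,0,0.6],
  [0,0,0,0,0,0,0.8],
  [0,0,0,0,0,0,1],
  [0,0,0,0,0,0,1],
  [0,0,0,0,0,0,1],
  [0,0,-0.008,0,0,0,1],
  [0,0,-0.03,0,0,0,1],
  [0,0,-0.06,0,0,0,1],
  [0,0,-0.09,0,0,0,1],
  [0,0,-0.12,0,0,0,1],
  [0,0,-0.137,0,0,0,1],
  [0,0,-0.14,0,0,0,1],
  [0,0,-0.14,0,0,0,1],
])

```text
t: 21.7
tool_pos: [0.5803, 0.0833, 0.1906]
tcp_rot: [-0.0, 0.752, 0.659, -0.001]
ft_force: [0.1, 0.1, -4.0]
width: 0.695
grip_force: 54.8
```

Run:
```python
from h import *
goto(.473,-.321,.19,-.08)
```

```text
t 21.7 shift [-0.4149 -0.0536  0.0008] turn [-1.0000e-03  1.5000e-03  1.5198e+00]
```

Emit:
servo_tool([
  [-0.01,-0.001,0,0,0,0.08,1],
  [-0.04,-0.005,0,0,0,0.24,1],
  [-0.085,-0.011,0,0,0,0.4,1],
  [-0.133,-0.017,0,0,0,0.56,1],
  [-0.181,-0.023,0,0,0,0.72,1],
  [-0.229,-0.03,0,0,0,0.88,1],
  [-0.277,-0.036,0,0,0,1.04,1],
  [-0.325,-0.042,0,0,0,1.2,1],
  [-0.37,-0.048,0,0,0,1.36,1],
  [-0.402,-0.052,0,0,0,1.48,1],
  [-0.414,-0.0535,0,0,0,1.52,1],
  [-0.415,-0.0535,0.01,0,0,1.52,1],
  [-0.415,-0.0535,0.04,0,0,1.52,1],
  [-0.415,-0.0535,0.075,0,0,1.52,1],
  [-0.415,-0.0535,0.105,0,0,1.52,1],
  [-0.415,-0.0535,0.125,0,0,1.52,1],
  [-0.415,-0.0535,0.133,0,0,1.52,1],
  [-0.415,-0.0535,0.137,0,0,1.52,1],
  [-0.415,-0.0535,0.139,0,0,1.52,1],
  [-0.415,-0.0535,0.139,0,0,1.52,1],
])

```text
t: 24.2
tool_pos: [0.4741, -0.3215, 0.0537]
tcp_rot: [0.0, 0.999, -0.04, 0.001]
ft_force: [-1.0, 0.8, -4.3]
width: 0.693
grip_force: 55.0
```

Emit:
servo_tool([
  [0,0,0.001,0,0,0,1],
  [0,0,0.0015,0,0,0,1],
  [0,0,0.0015,0,0,0,1],
])

```text
t: 24.58
tool_pos: [0.4737, -0.3212, 0.0515]
tcp_rot: [0.0, 0.999, -0.04, 0.0]
ft_force: [1.0, -0.9, -2.9]
width: 0.691
grip_force: 55.0
```

Emit:
servo_tool([
  [0,0,0.0005,0,0,0,1],
  [0,0,0.001,0,0,0,1],
  [0,0,0.001,0,0,0,1],
])

```text
t: 24.95
tool_pos: [0.4739, -0.3212, 0.0514]
tcp_rot: [0.0, 0.999, -0.04, 0.0]
ft_force: [-4.3, 3.3, 7.1]
width: 0.691
grip_force: 55.6
```

Emit:
servo_tool([
  [0,0,-0.001,0,0,0,0.35],
  [0,0,-0.001,0,0,0,0.2],
  [0,0,-0.001,0,0,0,0],
  [0,0,-0.001,0,0,0,0],
  [0,0,-0.01,0,0,0,0],
  [0,0,-0.04,0,0,0,0],
  [0,0,-0.08,0,0,0,0],
  [0,0,-0.12,0,0,0,0],
  [0,0,-0.145,0,0,0,0],
  [0,0,-0.155,0,0,0,0],
  [0,0,-0.155,0,0,0,0],
])

```text
t: 26.32
tool_pos: [0.4739, -0.3213, 0.2058]
tcp_rot: [0.0, 0.999, -0.04, 0.0]
ft_force: [-0.0, 0.4, -0.3]
width: 0.998
grip_force: 0.0
```

Run:
```python
from h import *
goto(.5723,.0158,.206,-.131)
for f in("top0.npz","w1.npz"):
    c=dict(np.load(f));P=cloud(c);b=c["pixels"].astype(int)
    m=(b.min(-1)>110)&(np.hypot(P[...,0]-.459,P[...,1]-.303)<.075)&(P[...,2]>.002)&(P[...,2]<.02)
    r=rect(P,m);print(f,r)
    q=m&(P[...,2]>.010);r=cv2.fitEllipse((P[q][:,:2]*1000).astype(np.float32));print("rim",r)
```

```text
t 26.32 shift [ 0.0711 -0.3439 -0.0004] turn [ 0.0006 -0.001   0.0508]
top0.npz (((457.1335144042969, 302.0714416503906), (121.93663787841797, 121.33738708496094), 1.632907748222351), ((459.3850402832031, 302.4618225097656), 63.47465896606445), 2332, np.float64(8.143251864117351))
rim ((456.9556579589844, 301.865966796875), (111.44835662841797, 112.04773712158203), 135.46688842773438)
w1.npz (((457.503173828125, 301.6272888183594), (122.18238830566406, 122.6729965209961), 71.27042388916016), ((454.3719787597656, 306.5526428222656), 67.610107421875), 7549, np.float64(7.225340470072172))
rim ((457.6366882324219, 301.1170959472656), (114.00851440429688, 114.22929382324219), 5.244730472564697)
```

Emit:
servo_tool([
  [0.003,-0.015,0,0,0,0.02,0],
  [0.011,-0.055,0,0,0,0.05,0],
  [0.021,-0.1,0,0,0,0.05,0],
  [0.031,-0.15,0,0,0,0.05,0],
  [0.041,-0.2,0,0,0,0.05,0],
  [0.052,-0.25,0,0,0,0.05,0],
  [0.062,-0.3,0,0,0,0.05,0],
  [0.069,-0.335,0,0,0,0.05,0],
  [0.071,-0.344,0,0,0,0.05,0],
  [0.071,-0.344,0.01,0,0,0.05,0],
  [0.071,-0.344,0.04,0,0,0.05,0],
  [0.071,-0.344,0.08,0,0,0.05,0],
  [0.071,-0.344,0.11,0,0,0.05,0],
  [0.071,-0.344,0.14,0,0,0.05,0],
  [0.071,-0.344,0.165,0,0,0.05,0],
  [0.071,-0.344,0.178,0,0,0.05,0],
  [0.071,-0.344,0.18,0,0,0.05,0],
  [0.071,-0.344,0.18,0,0,0.05,0],
], force=25)

```text
t: 28.58
tool_pos: [0.5725, 0.0157, 0.0261]
tcp_rot: [0.0, 0.998, -0.065, 0.001]
ft_force: [0.8, 0.2, 0.9]
width: 1.003
grip_force: 0.0
```

Emit:
servo_tool([
  [0,0,0,0,0,0,0.6],
  [0,0,0,0,0,0,0.8],
  [0,0,0,0,0,0,1],
  [0,0,0,0,0,0,1],
  [0,0,0,0,0,0,1],
  [0,0,-0.008,0,0,0,1],
  [0,0,-0.03,0,0,0,1],
  [0,0,-0.06,0,0,0,1],
  [0,0,-0.09,0,0,0,1],
  [0,0,-0.107,0,0,0,1],
  [0,0,-0.11,0,0,0,1],
  [0,0,-0.11,0,0,0,1],
])

```text
t: 30.08
tool_pos: [0.5714, 0.0162, 0.1344]
tcp_rot: [0.0, 0.998, -0.065, -0.001]
ft_force: [-0.2, -1.0, -2.1]
width: 0.665
grip_force: 27.2
```

Run:
```python
from h import *
goto(.4573,.3017,.136,.369)
from station import imaging
c=imaging.camera("scene");cv2.imwrite("pics/s3.png",cv2.resize(c["pixels"][100:320,100:460],None,fx=2,fy=2))
```

```text
t 30.07 shift [-0.1502 -0.2683 -0.0015] turn [-2.000e-04  1.300e-03 -4.992e-01]
```

View pics/s3.png

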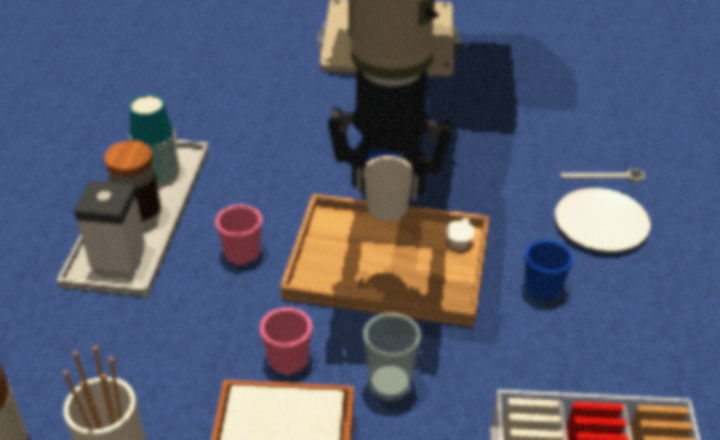

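All three tall things stand upright on the tray, at (150,140), (130,180) and (110,225). The white cup hangs upright in the gripper at (390,185), and the creamer and blue cup are untouched.

Emit:
servo_tool([
  [-0.005,-0.01,0,0,0,-0.04,1],
  [-0.02,-0.035,0,0,0,-0.1,1],
  [-0.04,-0.07,0,0,0,-0.17,1],
  [-0.06,-0.107,0,0,0,-0.24,1],
  [-0.08,-0.143,0,0,0,-0.31,1],
  [-0.1,-0.179,0,0,0,-0.38,1],
  [-0.12,-0.215,0,0,0,-0.44,1],
  [-0.138,-0.247,0,0,0,-0.49,1],
  [-0.148,-0.264,0,0,0,-0.5,1],
  [-0.15,-0.268,0,0,0,-0.5,1],
  [-0.15,-0.268,0.01,0,0,-0.5,1],
  [-0.15,-0.268,0.035,0,0,-0.5,1],
  [-0.15,-0.268,0.065,0,0,-0.5,1],
  [-0.15,-0.268,0.085,0,0,-0.5,1],
  [-0.15,-0.268,0.096,0,0,-0.5,1],
  [-0.15,-0.268,0.102,0,0,-0.5,1],
  [-0.15,-0.268,0.102,0,0,-0.5,1],
])

```text
t: 32.25
tool_pos: [0.4583, 0.3011, 0.0334]
tcp_rot: [0.0, 0.983, 0.184, 0.0]
ft_force: [0.4, 0.1, -1.6]
width: 0.667
grip_force: 27.2
```

Emit:
servo_tool([
  [0,0,0.001,0,0,0,1],
  [0,0,0.002,0,0,0,1],
  [0,0,0.003,0,0,0,1],
  [0,0,0.003,0,0,0,1],
])

```text
t: 32.75
tool_pos: [0.458, 0.3014, 0.0303]
tcp_rot: [0.0, 0.983, 0.184, 0.0]
ft_force: [1.0, -0.3, -2.1]
width: 0.665
grip_force: 27.2
```

Emit:
servo_tool([
  [0,0,0.001,0,0,0,1],
  [0,0,0.002,0,0,0,1],
  [0,0,0.002,0,0,0,1],
])

```text
t: 33.12
tool_pos: [0.4579, 0.3013, 0.0281]
tcp_rot: [0.0, 0.983, 0.184, -0.0]
ft_force: [-0.2, -0.3, -1.6]
width: 0.67
grip_force: 27.2
```

Emit:
servo_tool([
  [0,0,0.0005,0,0,0,1],
  [0,0,0.001,0,0,0,1],
  [0,0,0.001,0,0,0,1],
])

```text
t: 33.5
tool_pos: [0.458, 0.3013, 0.0272]
tcp_rot: [0.0, 0.983, 0.184, -0.0]
ft_force: [-0.4, 0.2, -1.7]
width: 0.664
grip_force: 27.2
```

Emit:
servo_tool([
  [0,0,0.0005,0,0,0,1],
  [0,0,0.001,0,0,0,1],
  [0,0,0.001,0,0,0,1],
])

```text
t: 33.88
tool_pos: [0.4584, 0.3015, 0.027]
tcp_rot: [-0.0, 0.983, 0.184, 0.0]
ft_force: [-3.1, -1.1, 4.4]
width: 0.662
grip_force: 27.5
```

Emit:
servo_tool([
  [0,0,0,0,0,0,0.32],
  [0,0,0,0,0,0,0.25],
  [0,0,0,0,0,0,0.1],
  [0,0,0,0,0,0,0],
  [0,0,0,0,0,0,0],
  [0,0,-0.01,0,0,0,0],
  [0,0,-0.04,0,0,0,0],
  [0,0,-0.08,0,0,0,0],
  [0,0,-0.12,0,0,0,0],
  [0,0,-0.16,0,0,0,0],
  [0,0,-0.175,0,0,0,0],
  [0,0,-0.178,0,0,0,0],
  [0,0,-0.178,0,0,0,0],
])

```text
t: 35.5
tool_pos: [0.4574, 0.301, 0.2028]
tcp_rot: [0.0, 0.983, 0.184, -0.001]
ft_force: [-0.1, -0.9, -0.5]
width: 1.002
grip_force: 0.0
```

Run:
```python
from h import *
from station import imaging
goto(.473,-.321,.206,-.08)
c=imaging.camera("wrist");P=cloud(c)
m=(np.hypot(P[...,0]-.458,P[...,1]-.301)<.04)&(P[...,2]>.054)&(P[...,2]<.066);print("cup",rect(P,m))
b=c["pixels"].astype(int);m=(b.min(-1)>110)&(np.hypot(P[...,0]-.458,P[...,1]-.301)<.075)&(P[...,2]>.010)&(P[...,2]<.016)
print("saucer rim",rect(P,m))
c=imaging.camera("top");P=cloud(c)
for n,(x,y,z0,z1,r) in dict(tin=(.5627,-.3282,.097,.112,.045),jar=(.473,-.321,.095,.108,.04),stack=(.3833,-.3138,.108,.126,.033)).items():
    m=(np.hypot(P[...,0]-x,P[...,1]-y)<r)&(P[...,2]>z0)&(P[...,2]<z1)
    r=rect(P,m);print(n,[np.round(a,1) for a in r[0]],np.round(r[1][0],1),round(r[1][1],1),r[2],r[3].round(1))
cv2.imwrite("pics/t4.png",c["pixels"])
```

```text
t 35.5 shift [-0.2102  0.5856 -0.0026] turn [0.0007 0.002  0.4498]
cup (((458.39599609375, 301.0205383300781), (56.488067626953125, 56.604896545410156), 60.95531463623047), ((458.28887939453125, 300.9139709472656), 28.782764434814453), 1038, np.float64(61.10130976585762))
saucer rim (((457.7697448730469, 301.7074890136719), (122.00739288330078, 122.32511138916016), 18.722267150878906), ((457.63836669921875, 301.52325439453125), 61.58660125732422), 4034, np.float64(11.373431894796642))
tin [array([ 561.4, -327.8]), array([59.8, 60.7]), np.float64(85.6)] [ 561.5 -327.7] 40.3 770 104.1
jar [array([ 472.8, -320. ]), array([59.2, 59. ]), np.float64(24.8)] [ 473.1 -320.2] 30.8 651 101.5
stack [array([ 383.9, -313.1]), array([45.1, 46.8]), np.float64(85.9)] [ 383.4 -312.7] 24.0 446 115.2
```

View pics/t4.png

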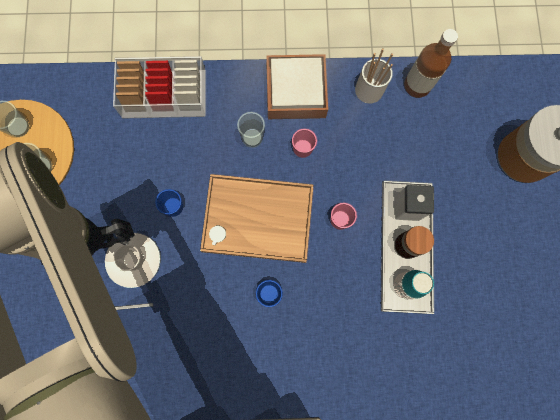

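The cup sits on the saucer at (132,260), within 1 mm of centre. The caddy holds only the creamer, and the tin, jar and stack stand upright on the tray at (420,198), (417,241) and (415,284). Now they go back, jar first.

Emit:
servo_tool([
  [-0.007,0.02,0,0,0,0.03,0],
  [-0.021,0.06,0,0,0,0.07,0],
  [-0.04,0.11,0,0,0,0.12,0],
  [-0.058,0.16,0,0,0,0.17,0],
  [-0.075,0.21,0,0,0,0.22,0],
  [-0.093,0.26,0,0,0,0.27,0],
  [-0.111,0.31,0,0,0,0.32,0],
  [-0.129,0.36,0,0,0,0.36,0],
  [-0.147,0.41,0,0,0,0.4,0],
  [-0.165,0.46,0,0,0,0.43,0],
  [-0.183,0.51,0,0,0,0.45,0],
  [-0.199,0.555,0,0,0,0.45,0],
  [-0.208,0.58,0,0,0,0.45,0],
  [-0.21,0.5855,0,0,0,0.45,0],
  [-0.21,0.5855,0,0,0,0.45,0],
  [-0.21,0.5855,0,0,0,0.45,0],
], force=50)

```text
t: 37.6
tool_pos: [0.4737, -0.3195, 0.2041]
tcp_rot: [-0.0, 0.999, -0.04, -0.0]
ft_force: [0.0, 0.2, 0.6]
width: 1.0
grip_force: 0.0
```

Run:
```python
from h import *
goto(.4739,-.3212,.0515,-.08)
```

```text
t 37.6 shift [0.0004 0.0018 0.1526] turn [-0.0004  0.0003  0.0004]
```

Emit:
servo_tool([
  [0,0.001,0.01,0,0,0,0],
  [0,0.001,0.04,0,0,0,0],
  [0,0.001,0.08,0,0,0,0],
  [0,0.001,0.11,0,0,0,0],
  [0,0.001,0.135,0,0,0,0],
  [0,0.001,0.148,0,0,0,0],
  [0,0.001,0.152,0,0,0,0],
  [0,0.001,0.152,0,0,0,0],
])

```text
t: 38.6
tool_pos: [0.4742, -0.3216, 0.0529]
tcp_rot: [0.0, 0.999, -0.04, 0.0]
ft_force: [-0.4, 0.2, 0.1]
width: 0.995
grip_force: 0.0
```

Emit:
servo_tool([
  [0,0,0,0,0,0,0.6],
  [0,0,0,0,0,0,0.8],
  [0,0,0,0,0,0,1],
  [0,0,0,0,0,0,1],
  [0,0,0,0,0,0,1],
  [0,0,-0.008,0,0,0,1],
  [0,0,-0.03,0,0,0,1],
  [0,0,-0.06,0,0,0,1],
  [0,0,-0.09,0,0,0,1],
  [0,0,-0.12,0,0,0,1],
  [0,0,-0.142,0,0,0,1],
  [0,0,-0.145,0,0,0,1],
  [0,0,-0.145,0,0,0,1],
])

```text
t: 40.22
tool_pos: [0.4734, -0.3212, 0.1964]
tcp_rot: [-0.0, 0.999, -0.04, -0.0]
ft_force: [-0.3, -0.7, -4.0]
width: 0.69
grip_force: 54.7
```

Run:
```python
from h import *
goto(.581,.083,.19,1.44)
```

```text
t 40.23 shift [ 0.0749 -0.4115  0.0066] turn [-1.2000e-03  2.0000e-04 -1.5203e+00]
```

Emit:
servo_tool([
  [0.002,-0.01,0,0,0,-0.08,1],
  [0.007,-0.04,0,0,0,-0.24,1],
  [0.015,-0.085,0,0,0,-0.4,1],
  [0.024,-0.133,0,0,0,-0.56,1],
  [0.033,-0.181,0,0,0,-0.72,1],
  [0.042,-0.229,0,0,0,-0.88,1],
  [0.05,-0.277,0,0,0,-1.04,1],
  [0.059,-0.325,0,0,0,-1.2,1],
  [0.067,-0.37,0,0,0,-1.36,1],
  [0.073,-0.402,0,0,0,-1.48,1],
  [0.075,-0.411,0,0,0,-1.52,1],
  [0.075,-0.4115,0,0,0,-1.52,1],
  [0.075,-0.4115,0.01,0,0,-1.52,1],
  [0.075,-0.4115,0.04,0,0,-1.52,1],
  [0.075,-0.4115,0.075,0,0,-1.52,1],
  [0.075,-0.4115,0.105,0,0,-1.52,1],
  [0.075,-0.4115,0.125,0,0,-1.52,1],
  [0.075,-0.4115,0.133,0,0,-1.52,1],
  [0.075,-0.4115,0.138,0,0,-1.52,1],
  [0.075,-0.4115,0.138,0,0,-1.52,1],
])

```text
t: 42.72
tool_pos: [0.5821, 0.0826, 0.06]
tcp_rot: [0.0, 0.752, 0.659, 0.0]
ft_force: [-0.9, -0.2, -4.3]
width: 0.689
grip_force: 54.9
```

Emit:
servo_tool([
  [0,0,0.001,0,0,0,1],
  [0,0,0.002,0,0,0,1],
  [0,0,0.002,0,0,0,1],
])

```text
t: 43.1
tool_pos: [0.5816, 0.0827, 0.0575]
tcp_rot: [0.0, 0.752, 0.659, 0.0]
ft_force: [-0.2, 0.2, -3.5]
width: 0.692
grip_force: 54.9
```

Emit:
servo_tool([
  [0,0,0.001,0,0,0,1],
  [0,0,0.002,0,0,0,1],
  [0,0,0.002,0,0,0,1],
])

```text
t: 43.48
tool_pos: [0.5816, 0.0827, 0.0557]
tcp_rot: [0.0, 0.752, 0.659, 0.0]
ft_force: [-2.4, -1.1, 1.6]
width: 0.694
grip_force: 55.2
```

Emit:
servo_tool([
  [0,0,0.0005,0,0,0,1],
  [0,0,0.001,0,0,0,1],
  [0,0,0.001,0,0,0,1],
])

```text
t: 43.85
tool_pos: [0.5816, 0.0827, 0.0557]
tcp_rot: [0.0, 0.752, 0.659, 0.0]
ft_force: [-7.2, -1.5, 11.9]
width: 0.689
grip_force: 56.0
```

Emit:
servo_tool([
  [0,0,-0.001,0,0,0,0.35],
  [0,0,-0.001,0,0,0,0.2],
  [0,0,-0.001,0,0,0,0],
  [0,0,-0.001,0,0,0,0],
  [0,0,-0.01,0,0,0,0],
  [0,0,-0.04,0,0,0,0],
  [0,0,-0.08,0,0,0,0],
  [0,0,-0.12,0,0,0,0],
  [0,0,-0.145,0,0,0,0],
  [0,0,-0.15,0,0,0,0],
  [0,0,-0.15,0,0,0,0],
])

```text
t: 45.22
tool_pos: [0.5814, 0.0827, 0.204]
tcp_rot: [-0.0, 0.752, 0.659, -0.0]
ft_force: [0.8, -0.8, -0.4]
width: 0.999
grip_force: 0.0
```

Run:
```python
from h import *
goto(.3837,-.3142,.205,-.08)
```

```text
t 45.23 shift [-0.4193 -0.1441 -0.001 ] turn [-1.0000e-04  1.0000e-04  1.5198e+00]
```

Emit:
servo_tool([
  [-0.015,-0.005,0,0,0,0.1,0],
  [-0.05,-0.017,0,0,0,0.26,0],
  [-0.1,-0.034,0,0,0,0.42,0],
  [-0.15,-0.052,0,0,0,0.58,0],
  [-0.2,-0.069,0,0,0,0.74,0],
  [-0.25,-0.086,0,0,0,0.9,0],
  [-0.3,-0.103,0,0,0,1.06,0],
  [-0.35,-0.12,0,0,0,1.22,0],
  [-0.395,-0.136,0,0,0,1.38,0],
  [-0.415,-0.143,0,0,0,1.5,0],
  [-0.419,-0.144,0,0,0,1.52,0],
  [-0.419,-0.144,0,0,0,1.52,0],
  [-0.419,-0.144,0.03,0,0,1.52,0],
  [-0.419,-0.144,0.065,0,0,1.52,0],
  [-0.419,-0.144,0.1,0,0,1.52,0],
  [-0.419,-0.144,0.13,0,0,1.52,0],
  [-0.419,-0.144,0.147,0,0,1.52,0],
  [-0.419,-0.144,0.153,0,0,1.52,0],
  [-0.419,-0.144,0.153,0,0,1.52,0],
], force=30)

```text
t: 47.6
tool_pos: [0.3844, -0.3139, 0.0518]
tcp_rot: [0.0, 0.999, -0.04, 0.0]
ft_force: [1.4, 0.1, 0.8]
width: 1.001
grip_force: 0.0
```

Emit:
servo_tool([
  [0,0,0,0,0,0,0.6],
  [0,0,0,0,0,0,0.8],
  [0,0,0,0,0,0,1],
  [0,0,0,0,0,0,1],
  [0,0,0,0,0,0,1],
  [0,0,-0.008,0,0,0,1],
  [0,0,-0.03,0,0,0,1],
  [0,0,-0.06,0,0,0,1],
  [0,0,-0.09,0,0,0,1],
  [0,0,-0.12,0,0,0,1],
  [0,0,-0.142,0,0,0,1],
  [0,0,-0.145,0,0,0,1],
  [0,0,-0.145,0,0,0,1],
])

```text
t: 49.22
tool_pos: [0.3838, -0.3137, 0.1957]
tcp_rot: [-0.0, 0.999, -0.04, -0.0]
ft_force: [-0.0, 0.4, -1.5]
width: 0.715
grip_force: 33.0
```

Run:
```python
from h import *
goto(.5635,-.0513,.19,1.44)
```

```text
t 49.23 shift [ 0.1581 -0.276   0.0058] turn [-5.0000e-04  0.0000e+00 -1.5202e+00]
```

Emit:
servo_tool([
  [0.005,-0.01,0,0,0,-0.08,1],
  [0.018,-0.031,0,0,0,-0.24,1],
  [0.036,-0.063,0,0,0,-0.4,1],
  [0.055,-0.096,0,0,0,-0.56,1],
  [0.074,-0.129,0,0,0,-0.72,1],
  [0.093,-0.162,0,0,0,-0.88,1],
  [0.112,-0.195,0,0,0,-1.04,1],
  [0.13,-0.227,0,0,0,-1.2,1],
  [0.146,-0.255,0,0,0,-1.36,1],
  [0.156,-0.272,0,0,0,-1.48,1],
  [0.158,-0.276,0,0,0,-1.52,1],
  [0.158,-0.276,0,0,0,-1.52,1],
  [0.158,-0.276,0.01,0,0,-1.52,1],
  [0.158,-0.276,0.04,0,0,-1.52,1],
  [0.158,-0.276,0.075,0,0,-1.52,1],
  [0.158,-0.276,0.105,0,0,-1.52,1],
  [0.158,-0.276,0.125,0,0,-1.52,1],
  [0.158,-0.276,0.134,0,0,-1.52,1],
  [0.158,-0.276,0.139,0,0,-1.52,1],
  [0.158,-0.276,0.139,0,0,-1.52,1],
])

```text
t: 51.72
tool_pos: [0.5641, -0.0516, 0.0579]
tcp_rot: [0.0, 0.752, 0.659, 0.0]
ft_force: [-0.3, -0.6, -0.3]
width: 0.71
grip_force: 33.0
```

Emit:
servo_tool([
  [0,0,0.001,0,0,0,1],
  [0,0,0.002,0,0,0,1],
  [0,0,0.002,0,0,0,1],
])

```text
t: 52.1
tool_pos: [0.5637, -0.0515, 0.0555]
tcp_rot: [0.0, 0.752, 0.659, 0.0]
ft_force: [-0.2, -0.1, -0.8]
width: 0.713
grip_force: 33.0
```

Emit:
servo_tool([
  [0,0,0.0005,0,0,0,1],
  [0,0,0.001,0,0,0,1],
  [0,0,0.001,0,0,0,1],
])

```text
t: 52.48
tool_pos: [0.5637, -0.0515, 0.0548]
tcp_rot: [0.0, 0.752, 0.659, -0.0]
ft_force: [-3.2, 0.7, 5.1]
width: 0.714
grip_force: 33.6
```

Contact. I release and go for the tin.

Emit:
servo_tool([
  [0,0,0,0,0,0,0.35],
  [0,0,0,0,0,0,0.2],
  [0,0,0,0,0,0,0],
  [0,0,0,0,0,0,0],
  [0,0,-0.01,0,0,0,0],
  [0,0,-0.04,0,0,0,0],
  [0,0,-0.08,0,0,0,0],
  [0,0,-0.12,0,0,0,0],
  [0,0,-0.145,0,0,0,0],
  [0,0,-0.15,0,0,0,0],
  [0,0,-0.15,0,0,0,0],
])

```text
t: 53.85
tool_pos: [0.5635, -0.0514, 0.204]
tcp_rot: [-0.0, 0.752, 0.659, -0.0]
ft_force: [-0.6, -0.9, -0.4]
width: 1.003
grip_force: 0.0
```

Run:
```python
from h import *
goto(.5628,-.3284,.205,-.08)
```

```text
t 53.85 shift [-0.2747  0.0355 -0.001 ] turn [-1.0000e-04  0.0000e+00  1.5199e+00]
```

Emit:
servo_tool([
  [-0.015,0.002,0,0,0,0.1,0],
  [-0.045,0.006,0,0,0,0.26,0],
  [-0.08,0.01,0,0,0,0.42,0],
  [-0.115,0.015,0,0,0,0.58,0],
  [-0.15,0.019,0,0,0,0.74,0],
  [-0.185,0.024,0,0,0,0.9,0],
  [-0.22,0.028,0,0,0,1.06,0],
  [-0.25,0.032,0,0,0,1.22,0],
  [-0.27,0.035,0,0,0,1.38,0],
  [-0.2745,0.0355,0,0,0,1.5,0],
  [-0.2745,0.0355,0,0,0,1.52,0],
  [-0.2745,0.0355,0,0,0,1.52,0],
  [-0.2745,0.0355,0.03,0,0,1.52,0],
  [-0.2745,0.0355,0.065,0,0,1.52,0],
  [-0.2745,0.0355,0.1,0,0,1.52,0],
  [-0.2745,0.0355,0.13,0,0,1.52,0],
  [-0.2745,0.0355,0.147,0,0,1.52,0],
  [-0.2745,0.0355,0.152,0,0,1.52,0],
  [-0.2745,0.0355,0.152,0,0,1.52,0],
], force=40)

```text
t: 56.22
tool_pos: [0.5634, -0.3284, 0.0531]
tcp_rot: [0.0, 0.999, -0.04, 0.0]
ft_force: [0.6, 0.3, 0.2]
width: 0.998
grip_force: 0.0
```

Emit:
servo_tool([
  [0,0,0,0,0,0,0.6],
  [0,0,0,0,0,0,0.8],
  [0,0,0,0,0,0,1],
  [0,0,0,0,0,0,1],
  [0,0,0,0,0,0,1],
  [0,0,-0.008,0,0,0,1],
  [0,0,-0.03,0,0,0,1],
  [0,0,-0.06,0,0,0,1],
  [0,0,-0.09,0,0,0,1],
  [0,0,-0.12,0,0,0,1],
  [0,0,-0.146,0,0,0,1],
  [0,0,-0.15,0,0,0,1],
  [0,0,-0.15,0,0,0,1],
])

```text
t: 57.85
tool_pos: [0.5629, -0.3282, 0.2023]
tcp_rot: [0.0, 0.999, -0.04, 0.0]
ft_force: [0.6, 0.4, -2.8]
width: 0.674
grip_force: 43.3
```

Run:
```python
from h import *
goto(.507,.0245,.19,-.131)
```

```text
t 57.85 shift [-0.0839 -0.3471  0.0123] turn [ 0.     -0.0002  0.0508]
```

Emit:
servo_tool([
  [-0.004,-0.015,0,0,0,0.01,1],
  [-0.013,-0.055,0,0,0,0.02,1],
  [-0.024,-0.1,0,0,0,0.03,1],
  [-0.036,-0.15,0,0,0,0.04,1],
  [-0.048,-0.2,0,0,0,0.051,1],
  [-0.06,-0.25,0,0,0,0.051,1],
  [-0.072,-0.297,0,0,0,0.051,1],
  [-0.08,-0.332,0,0,0,0.051,1],
  [-0.084,-0.345,0,0,0,0.051,1],
  [-0.084,-0.347,0,0,0,0.051,1],
  [-0.084,-0.347,0,0,0,0.051,1],
  [-0.084,-0.347,0.01,0,0,0.051,1],
  [-0.084,-0.347,0.04,0,0,0.051,1],
  [-0.084,-0.347,0.075,0,0,0.051,1],
  [-0.084,-0.347,0.11,0,0,0.051,1],
  [-0.084,-0.347,0.13,0,0,0.051,1],
  [-0.084,-0.347,0.138,0,0,0.051,1],
  [-0.084,-0.347,0.143,0,0,0.051,1],
  [-0.084,-0.347,0.145,0,0,0.051,1],
  [-0.084,-0.347,0.145,0,0,0.051,1],
])

```text
t: 60.35
tool_pos: [0.5076, 0.0243, 0.058]
tcp_rot: [-0.0, 0.998, -0.066, 0.001]
ft_force: [-0.3, 0.4, -1.4]
width: 0.673
grip_force: 43.6
```

Emit:
servo_tool([
  [0,0,0.001,0,0,0,1],
  [0,0,0.002,0,0,0,1],
  [0,0,0.002,0,0,0,1],
])

```text
t: 60.72
tool_pos: [0.5074, 0.0244, 0.0559]
tcp_rot: [-0.0, 0.998, -0.065, 0.0]
ft_force: [-1.2, -0.1, 2.9]
width: 0.672
grip_force: 44.0
```

Emit:
servo_tool([
  [0,0,0.0005,0,0,0,1],
  [0,0,0.0005,0,0,0,0.35],
  [0,0,0,0,0,0,0.2],
  [0,0,0,0,0,0,0],
  [0,0,0,0,0,0,0],
  [0,0,-0.01,0,0,0,0],
  [0,0,-0.04,0,0,0,0],
  [0,0,-0.08,0,0,0,0],
  [0,0,-0.12,0,0,0,0],
  [0,0,-0.16,0,0,0,0],
  [0,0,-0.19,0,0,0,0],
  [0,0,-0.195,0,0,0,0],
  [0,0,-0.195,0,0,0,0],
])

```text
t: 62.35
tool_pos: [0.5069, 0.0244, 0.2501]
tcp_rot: [-0.0, 0.998, -0.066, 0.0]
ft_force: [-0.8, 0.2, -0.6]
width: 0.999
grip_force: 0.0
```

Run:
```python
from h import *
from station import imaging
c=imaging.camera("wrist");P=cloud(c)
for n,(x,y,z0,z1,r) in dict(tin=(.507,.0245,.1,.112,.045),jar=(.581,.0835,.098,.11,.04),stack=(.563,-.051,.114,.126,.035)).items():
    m=(np.hypot(P[...,0]-x,P[...,1]-y)<r)&(P[...,2]>z0)&(P[...,2]<z1)
    r=rect(P,m);print(n,[np.round(a,1) for a in r[0]],np.round(r[1][0],1),round(r[1][1],1),r[2],r[3].round(1))
cv2.imwrite("pics/w5.png",c["pixels"])
```

```text
tin [array([505.9,  24.2]), array([59.3, 59.5]), np.float64(82.6)] [506.4  24.4] 40.2 4446 106.0
jar [array([581.6,  81.1]), array([59.3, 59.2]), np.float64(19.3)] [581.6  81.2] 30.1 4377 103.6
stack [array([564. , -52.6]), array([45.3, 45.1]), np.float64(41.7)] [564.1 -52.8] 23.1 2895 117.0
```

View pics/w5.png

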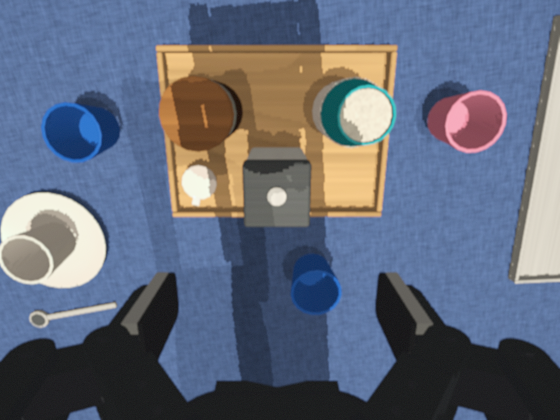

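The wrist view shows the tin (277,193), jar (200,113) and stack (358,112) upright and within 2 mm of where they stood. The cup is on its saucer at (40,240), and the creamer and spoon have not moved. The gripper is clear of everything.

```bash
python3 -c "
from station import arm
print(arm.hand_in())"
```

```text
the job is handed in; nothing more can be done
None
```

The job is done and handed in at about 62 s: the cup is within 1 mm of its saucer's centre, and the stack, tin and jar are upright in the caddy within about 2 mm of their original spots.

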